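# Cover the spice pot, then hold the chest lid at its balance point

### The arm

A 6-joint arm with a two-finger parallel gripper is mounted at the origin on the work surface. World frame = base frame: x ahead of the robot, y to its left, z up, the work surface at z = 0. Lengths are in mm, angles in rad, forces in N, time in s.
With the tool pointing down it reaches from about 250 to 725 mm from the base axis. Payload 4 kg.
Tool frame: the origin (TCP) lies between the finger pads; the fingertips stand 22 mm ahead of it and the grasp point (between the pads) lies 3 mm ahead of it (arm.tips_ahead is the z of the fingertips in the tool frame, in mm); z points along the fingers, y is the line along which they close (so a half turn about z gives the same grasp; the last joint's range is limited). The gripper opens to 85 mm and grips with 20 to 120 N. Pads are 22 mm wide; open, the fingers measure 114 mm over their backs; the gripper's body (76 mm by 85 mm) begins 54 mm behind the grasp point. The pads swing forward as they close: fully open they stand 13 mm farther back than shut.
Start: joints at [1.227, 0.241, 0.005, 1.335, 0, 1.571], TCP at [168.532, 470.741, 253.306] pointing down, gripper open.
Joint ranges: [-2.72, 2.72], [-1.05, 1.87], [-1.09, 1.28], [-1.99, 2.15], [-1.42, 1.44], [-3.14, 3.14]. Speed limits (rad/s): [2.79, 2.79, 3.14, 3.14, 3.14, 3.14].

### API

Orientations are given as a unit quaternion [x, y, z, w].
In Python, from plant import telemetry, optics, arm, spotter gives the robot as it stands.
- The arm moves only by the shell command python3 -m crank 'ROWS' [OPENING]. ROWS is JSON, a list of rows, each a list of 6 numbers: the shift along the tool's x, y, z as a fraction of full scale, then the turn, a rotation vector about the tool's x, y, z as a fraction of full scale. A call has 1 to 20 rows; each row is the pose to reach, as a shift and turn from the pose commanded when the call began, along the tool's axes at that moment, turning the shorter way round; what a row does not reach only later rows make up. Full scale, the value 1, is 750 mm for a shift and pi rad for a turn. A row lasts 1/10 s, in which the tool goes at most 50 mm and 8.59 degrees, less where a joint would pass 70% of its speed; a pose out of reach is approached as far as the arm can. A call with a number of a shift or a turn outside -1 to 1 is refused whole. A call with a gripper value outside its range is refused whole. OPENING is the gripper command: -1 is fully open, 1 is shut, values between are in proportion, set as the call begins (- or left out, the last holds). The fingers move at their own pace and stop on an object; the grip force is fixed at half the most. Time passes only in rows, so rows that repeat a pose let the fingers close. It gives the time, the measured TCP pose, the force, the opening and the grip force at its end, in the units of the state.
- telemetry.get_obs(): the state, without advancing time (a new reading comes with each control period).
- optics.capture(name): name is "side" or "top"; returns the picture (384x512x3 uint8, blue, green, red); there is no depth.
- optics.camera_params(name): a dict with "mtx" (3x3 intrinsics, pixels), "xyz" and "rotation" of the camera in the world. Camera axes: x right, y up, looking along -z (the intrinsics and any distortion apply to the point x, -y, -z); pixel columns grow to the right and rows downward; lengths in mm; the calibration is good to about 2 mm. A picture is of the moment at which its call begins. camera_params takes no time and is no camera call.
- arm.finish_job(): hands the job in; it is judged then, once.
Trained networks look in the newest picture that a camera, given by its name, has taken for a name from the list of things; names that differ only in an ending like _2 or _b are one class to them, and where a whole thing is asked for, a point or a joint stands for the part that bears it (a point fixed in the world has none). Each returns a list of dicts, best first, with "confidence" (0 to 1); they miss things now and then, are a little off and sometimes report something else, mostly with a low value. They report only what shows in the picture. A call takes as long as a camera call. They do not tell look-alikes from the thing itself.
- spotter.masks_of(camera, target): "region" (384x512 bool, what is visible of it) and "extent" ([left, top, right, bottom] in pixels, round what is visible of it).
The state is a dict: "time_s": time; "qpos": joint angles; "qd": joint speeds; "joint_efforts": joint torques, N m; "eef_pos": TCP position; "orientation": TCP orientation; "wrist_force": force on the tool from outside, world axes, zero at the start; "wrist_torque": the same for the moment, N m; "grip_width": finger opening in mm; "gripper_force": force on a finger pad.
Only numpy, scipy, OpenCV 4.12 (cv2) and the standard library are available. Lean on these libraries where they do the work, as an engineer would, in place of code of your own. Each camera call takes 0.05 s, during which the arm holds its last target. There are 200 camera calls.

### The job

A lid stay is about to be screwed onto this wooden spice chest, so first keep the dust out: set the loose round cover gently onto the pot inside the chest, spigot down in the pot's mouth, so that it sits fully seated and level, and let go of it. Then take the chest's lid, which lies open leaning back, swing it up without letting it slam to its balance point, where it would fall neither open nor shut, and keep it there: the program finishes while holding the lid still at that point. Leave the other things on the bench alone.

Things in the scene. Friction and masses are not known exactly. Their poses are not given: they have to be found in the camera images.
- chest: Wooden spice chest, fixed to the bench, open on top: 170 mm (its x) by 230 mm (its y), 75 mm high, walls and floor 10 mm thick. Origin: centre of its underside; its x axis points from the front to the hinge side, z up. Turned up to 0.3 rad from the world axes.
- pot: Turned dark wood pot standing loose on the chest's floor (10 mm above the bench): 62 mm high, 80 mm across, open mouth 68 mm across, flat rim, 300 g. Origin: centre of its underside; z up. Its rim is 3 mm below the chest's rim.
- cover: The pot's loose cover, dark wood, 90 g, right way up on the bench left or right of the chest: a plate 86 mm across (6 to 12 mm above the origin), below it a chamfered spigot 60 mm across (0 to 6 mm), on top an upright knob 24 mm across (12 to 40 mm). Origin: centre of the spigot's underside; z up. Seated, its origin is 56 mm above the pot's.
- cover_knob (a point): Point on the cover's axis inside its knob, 32 mm above the cover's origin, 8 mm below the knob's top.
- lid (a joint): Angle of the chest's hinged lid: 0 at its open stop, leaning back 0.53 rad past upright, where it starts; grows as it swings up and over; shut at 2.1. 0.5 kg, hinge nearly free: it falls open below and shut above its balance point, 0.84. There its flat top leans 18 deg from upright towards the front, as the lid is deep (rim 35 mm, panel 10 mm), and its handle bar is 211 mm above and 45 mm in front of the hinge line.
- lid_hinge (a point): Middle of the lid's hinge line, on the top of the chest's rear edge: 85 mm from the chest's origin along its x, 75 mm above the bench. The hinge line runs along the chest's y.
- lid_bar (a point): Middle of the lid's handle: a round wooden bar 14 mm across, parallel to the hinge line, 110 mm free length between two arms, 45 mm out from the lid's front rim. With the lid shut it is 215 mm from the hinge line towards the front and 22.5 mm above it; it turns with the lid about the hinge line (radius 216 mm).
- mortar: Bystander: pale turned wood mortar, 74 mm across, 70 mm high; on the side of the chest where the cover is not. Origin: centre of its underside.
- bowl: Bystander: wooden bowl, 110 mm across, 45 mm high. Origin: centre of its underside.
- tape: Bystander: yellow tape measure, 65 by 35 by 60 mm high. Origin: centre of its underside.
- driver: Bystander: screwdriver 200 mm long lying flat.
There are look-alikes about, which are no part of the job. What is shaped like the cover but blue or red is not meant. What is shaped like the pot but pink is not meant.

How it is judged (in metres and radians):
On the way, in this order (a step that is already met when the one before it is completed fails the run):
1. the cover sits seated and level on the pot, released (horizontal distance between cover and pot below 0.006 m and z of cover in the frame of pot between 0.0545 and 0.0575 m and angle between each of cover, pot's own z axis and vertical below 0.05 rad and z of pot in the frame of chest below 0.0125 m and linear speed of cover below 0.03 m/s and contact force between the fingers and cover below 0.1 N), for 0.2 s.
2. the lid is held still at its balance point by the fingers (value of joint lid between 0.743 and 0.943 rad and velocity of joint lid between -0.08 and 0.08 rad/s and contact force between the fingers and lid above 0.5 N), for 0.3 s.
At the end, for the whole second after the job is handed in: Cover seated on the upright pot (within 6 mm of its axis, 1.5 mm of height, 0.05 rad of level) and untouched; lid within 0.1 rad of its balance point (0.84 rad), slower than 0.08 rad/s, held by the fingers (contact over 0.5 N) (all of step 2 and horizontal distance between cover and pot below 0.006 m and z of cover in the frame of pot between 0.0545 and 0.0575 m and angle between each of cover, pot's own z axis and vertical below 0.05 rad and z of pot in the frame of chest below 0.0125 m and linear speed of cover below 0.03 m/s and contact force between the arm and cover below 0.1 N); the arm keeps its last pose, push and grip.
It fails at once if a bystander is disturbed (moved over 20 mm) (distance of any of mortar, bowl, tape, driver from where it was at the start of the episode above 0.02 m).
It fails at once if the cover is dropped (falls free faster than 0.5 m/s) (linear speed of cover above 0.5 m/s and contact force between the fingers and cover below 0.05 N).
It fails at once if the lid slams (swings faster than 3 rad/s) (velocity of joint lid above 3 rad/s or velocity of joint lid below -3 rad/s).
It also fails if it takes over 58 s, if anything falls off the work surface, if the arm or the gripper's body presses on something with over 40 N, if the wrist force passes 120 N, or if a joint passes its speed limit or range.

## Working session

There is one attempt and no reset: what is moved stays moved. The work goes in short steps, Python scripts to look and compute and a shell command to move; the robot and the scene stay as the last step left them, time stands still between calls to the robot, and variables do not carry over. Pictures are saved under pics/ and viewed, at most 10 in all, crops included, and the job is handed in when it is done.

```bash
mkdir -p pics; ls
cat > h.py <<'E'
import numpy as np, cv2
from plant import telemetry, optics, arm, spotter
from scipy.spatial.transform import Rotation as R
def cam(n):
    p=optics.camera_params(n); r=np.array(p['rotation'],float)
    r=r if r.shape==(3,3) else R.from_quat(r.ravel()).as_matrix()
    return np.array(p['mtx']),np.array(p['xyz'],float).ravel(),r,p
def ray(n,u,v):
    K,c,r,p=cam(n); d=np.linalg.inv(K)@[u,v,1]; return c, r@(d*[1,-1,-1])
def atz(n,u,v,z):
    c,d=ray(n,u,v); return c+d*(z-c[2])/d[2]
def proj(n,P):
    K,c,r,p=cam(n); q=(r.T@(np.asarray(P,float)-c))*[1,-1,-1]; q=K@q; return q[:2]/q[2]
E
python3 - <<'E'
from h import *
for n in('side','top'):
    print(optics.camera_params(n)); cv2.imwrite(f'pics/{n}0.png',optics.capture(n))
    for t in('chest','pot','cover','lid','mortar','bowl','tape','driver','lid_bar'):
        for m in spotter.masks_of(n,t): print(n,t,round(m['confidence'],2),m['extent'])
print(telemetry.get_obs())
E
```

```text
pics
{'mtx': array([[384.6729057 ,   0.        , 253.55557869],
       [  0.        , 384.6729057 , 190.87839531],
       [  0.        ,   0.        ,   1.        ]]), 'xyz': array([-178.0632783 , -656.01955351,  828.22349884]), 'rotation': array([ 0.43394762, -0.17936612, -0.34498585,  0.81271275])}
side chest 0.64 [214.4, 149.3, 329.0, 293.1]
side pot 0.75 [254.6, 238.3, 280.6, 266.7]
side pot 0.58 [207.4, 200.8, 235.2, 228.3]
side cover 0.96 [357.5, 324.1, 398.7, 358.8]
side cover 0.92 [287.1, 318.1, 321.4, 352.7]
side cover 0.75 [313.7, 289.9, 344.1, 318.2]
side lid 0.94 [246.1, 152.7, 332.4, 236.9]
side mortar 0.84 [172.9, 183.1, 193.5, 207.5]
side mortar 0.57 [378.0, 253.3, 404.2, 276.1]
side mortar 0.5 [131.9, 184.1, 154.1, 201.9]
side bowl 0.56 [204.7, 165.8, 233.8, 184.8]
side tape 0.64 [245.0, 148.6, 329.5, 236.4]
side tape 0.58 [376.0, 252.8, 403.7, 277.0]
side driver 0.57 [130.1, 183.6, 155.5, 202.3]
side lid_bar 0.55 [246.7, 150.8, 331.6, 237.8]
{'mtx': array([[406.84889111,   0.        , 254.35086457],
       [  0.        , 406.84889111, 197.28289739],
       [  0.     
[... 758 characters left out ...]
array([1.22698534e+00, 2.40587347e-01, 5.00735791e-03, 1.33518933e+00,
       2.23785306e-05, 1.57083169e+00]), 'qd': array([4.41765437e-05, 8.67813323e-05, 7.30002152e-04, 2.44714253e-04,
       8.43229036e-04, 6.76119409e-04]), 'joint_efforts': array([ 2.65714107e-04, -3.72212040e+01,  2.52699226e+01,  1.06580526e-03,
        1.01023816e-04,  2.11020044e-06]), 'eef_pos': array([168.53514308, 470.74708517, 253.31560463]), 'orientation': array([ 1.71077489e-01,  9.85257577e-01,  1.52206213e-05, -8.71430730e-06]), 'wrist_force': array([ 0.21413032, -0.05370991,  0.19036482]), 'wrist_torque': array([-0.00785938,  0.00851271, -0.01081544]), 'gripper_force': 0.0, 'grip_width': 85.49672848444128}
```

View pics/top0.png

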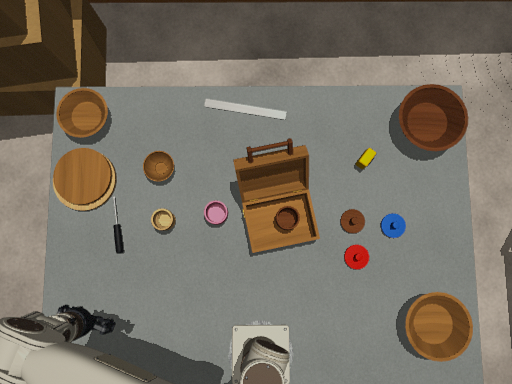

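View pics/side0.png

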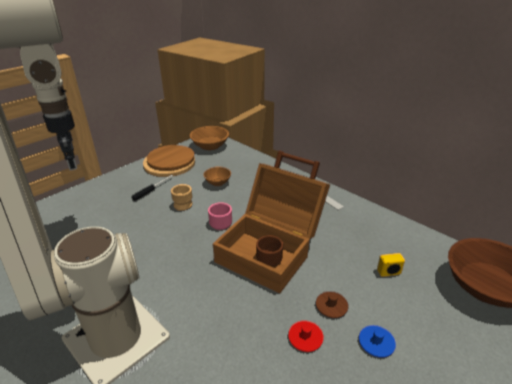

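Lookalikes for the cover: brown at top (352,221) / side (331,305), red at top (356,257) and blue at top (393,226). For the pot: brown inside the chest at top (287,218), pink at top (216,212). I choose the brown cover and the brown pot in the chest, and check both in one close crop.

Run:
```python
from h import *
a=cv2.imread('pics/top0.png')[130:280,225:415]; cv2.imwrite('pics/crop.png',cv2.resize(a,None,fx=4,fy=4,interpolation=cv2.INTER_CUBIC))
def cen(n,t,near):
    optics.capture(n)
    ms=spotter.masks_of(n,t)
    if not ms: return None
    def c(m): v,u=np.nonzero(m['region']); return np.array([u.mean(),v.mean()])
    m=min(ms,key=lambda m:np.linalg.norm(c(m)-near)); 
    return c(m),m['extent'],m['region'].sum()
print(cam('top')[2]@[0,0,-1],cam('side')[2]@[0,0,-1])
for n,near in(('top',(352,221)),('side',(331,305))):
    x=cen(n,'cover',near); print(n,x,atz(n,*x[0],10))
for n,near in(('top',(287,218)),('side',(268,252))):
    x=cen(n,'pot',near); print(n,x,atz(n,*x[0],72))
```

```text
[ 0.12628829 -0.00154652 -0.99199238] [ 0.59095785  0.58159199 -0.55903451]
top (array([352.20185615, 220.68213457]), [339.4, 208.3, 365.8, 234.7], np.int64(431)) [ 445.97441383 -325.00649055   10.        ]
side (array([331.06732118, 303.85553997]), [313.8, 286.7, 346.4, 316.3], np.int64(713)) [ 445.23588436 -326.28052223   10.        ]
top (array([287.27373068, 217.54304636]), [277.3, 204.1, 295.8, 229.2], np.int64(453)) [453.39755538 -92.39900742  72.        ]
side (array([268.70689655, 249.75198939]), [253.5, 235.8, 280.2, 264.9], np.int64(754)) [ 435.12394382 -111.20172561   72.        ]
```

View pics/crop.png

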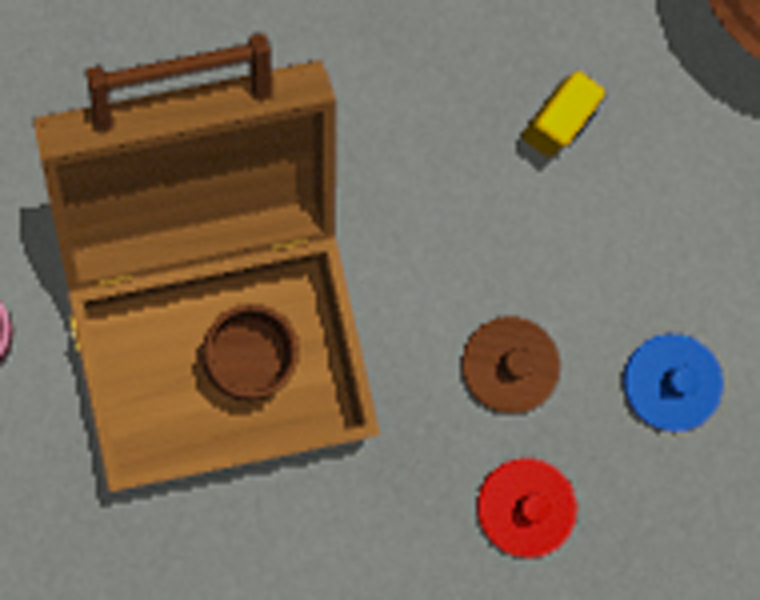

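The crop shows the brown cover at top px (352.7,221), distinct from red and blue, and the brown pot's rim centred at about (287.5,218). I now fit the chest and overlay the model.

Run:
```python
from h import *
c=lambda x,y:(225+x/4-.4,130+y/4-.4)
fr,fl,rl,rr=[atz('top',*c(*p),75) for p in((378,434),(108,490),(72,290),(338,238))]
print(fr,fl,rl,rr)
print([np.linalg.norm(a-b) for a,b in((fr,fl),(rl,rr),(fl,rl),(fr,rr))])
ctr=(fr+fl+rl+rr)/4; yv=(fl-fr)+(rl-rr); xv=(rl-fl)+(rr-fr)
print(ctr,np.arctan2(xv[1],xv[0]),np.arctan2(-yv[0],yv[1]))
psi=(np.arctan2(xv[1],xv[0])*170+np.arctan2(-yv[0],yv[1])*230)/400
X=np.array([np.cos(psi),np.sin(psi),0]);Y=np.array([-X[1],X[0],0])
hinge=ctr+85*X; hinge[2]=75
print('psi',psi,'hinge',hinge)
def bar(q,s=0):  # shut: -215 X,+22.5 z at q=2.1
    a=2.1-q; v=-215+22.5j; v=v*np.exp(-1j*a); return hinge+X*v.real+np.array([0,0,v.imag])+Y*s
print('bar0',bar(0),'bal',bar(.84))
pot=atz('top',*c(250,352),72); cov=np.array([445.6,-325.6,10]); print('pot',pot)
t=np.linspace(0,6.28,60); ims=[]
for n,(y0,y1,x0,x1) in(('top',(130,280,225,415)),('side',(145,345,200,400))):
    im=cv2.resize(cv2.imread(f'pics/{n}0.png')[y0:y1,x0:x1],None,fx=3,fy=3,interpolation=cv2.INTER_CUBIC)
    def pl(P,col,cl=True): cv2.polylines(im,[np.int32([(proj(n,p)-[x0,y0]+.5)*3 for p in P])],cl,col,1,cv2.LINE_AA)
    circ=lambda o,r,z:[np.array([o[0]+r*np.cos(a),o[1]+r*np.sin(a),z]) for a in t]
    pl([ctr+X*a*85+Y*b*115 for a,b in((1,1),(1,-1),(-1,-1),(-1,1))],(0,255,0))
    pl(circ(pot,40,72),(255,255,0));pl(circ(pot,34,72),(255,255,0));pl(circ(cov,43,12),(255,0,255));pl(circ(cov,12,40),(255,0,255))
    pl([bar(0,-55),bar(0,55)],(0,0,255),False); ims.append(im[:600])
w=max(i.shape[1] for i in ims)
for i,im in enumerate(ims): cv2.imwrite(f'pics/ov{i}.png',im)
```

```text
[ 384.10452154 -197.02838856   75.        ] [339.07794004  27.81071471  75.        ] [505.97736009  57.38441029  75.        ] [ 549.06932648 -167.38798886   75.        ]
[np.float64(229.30332618286994), np.float64(228.86578815637367), np.float64(169.49932119042205), np.float64(167.60650394159023)]
[444.55728704 -69.80531311  75.        ] 0.17657051441289168 0.1935350981421894
psi 0.18632515005723785 hinge [528.08607567 -54.05915578  75.        ]
bar0 [653.83534863 -30.35394148 249.23097648] bal [484.52472887 -62.27098109 286.58030388]
pot [453.20901761 -91.8129146   72.        ]
```

View pics/ov0.png

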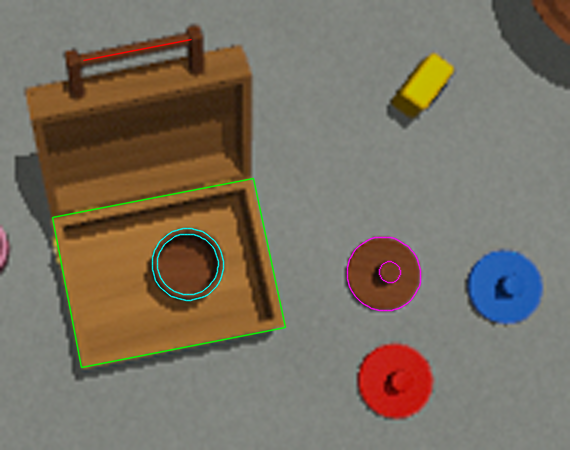

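View pics/ov1.png

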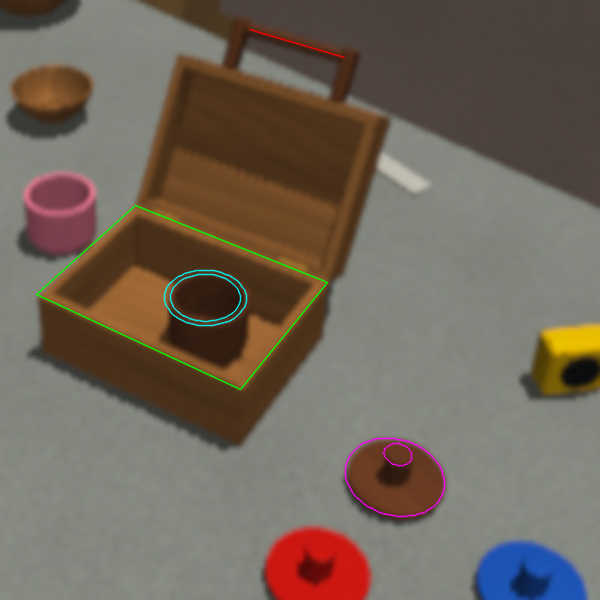

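The overlays agree with the picture in both cameras for chest rim, pot rim, cover and bar. Moving above the cover, with the closing axis already along the chest's x.

```bash
python3 -m crank '[[-0.7057,-0.8751,0.137,0,0,0.331],[-0.7057,-0.8751,0.137,0,0,0.331],[-0.7057,-0.8751,0.137,0,0,0.331],[-0.7057,-0.8751,0.137,0,0,0.331],[-0.7057,-0.8751,0.137,0,0,0.331],[-0.7057,-0.8751,0.137,0,0,0.331],[-0.7057,-0.8751,0.137,0,0,0.331],[-0.7057,-0.8751,0.137,0,0,0.331],[-0.7057,-0.8751,0.137,0,0,0.331],[-0.7057,-0.8751,0.137,0,0,0.331],[-0.7057,-0.8751,0.137,0,0,0.331],[-0.7057,-0.8751,0.137,0,0,0.331],[-0.7057,-0.8751,0.137,0,0,0.331],[-0.7057,-0.8751,0.137,0,0,0.331],[-0.7057,-0.8751,0.137,0,0,0.331],[-0.7057,-0.8751,0.137,0,0,0.331],[-0.7057,-0.8751,0.137,0,0,0.331],[-0.7057,-0.8751,0.137,0,0,0.331],[-0.7057,-0.8751,0.137,0,0,0.331],[-0.7057,-0.8751,0.137,0,0,0.331]]' -1
```

```text
time_s: 3.4
eef_pos: [445.1, -324.7, 150.4]
orientation: [0.638, 0.77, 0.0, -0.001]
wrist_force: [-1.1, 0.2, 0.1]
grip_width: 85.5
gripper_force: 0.0
```

Run:
```python
from h import *
o=telemetry.get_obs(); M=R.from_quat(o['orientation']).as_matrix(); print(o['time_s'],o['eef_pos'],M.round(3),arm.tips_ahead,o['qpos'])
for T in([445.6,-325.6,39],): print(M.T@(np.array(T)-o['eef_pos'])/750)
```

```text
3.4 [ 445.08474634 -324.66492102  150.39653037] [[-0.186  0.982 -0.001]
 [ 0.982  0.186  0.001]
 [ 0.001 -0.001 -1.   ]] 22.0 [-6.30328479e-01  4.05204120e-01 -3.83862830e-02  1.12850897e+00
  2.20682603e-04  7.52950269e-01]
[-0.00151662  0.00055096  0.14852676]
```

```bash
python3 -m crank '[[0,0,0.06,0,0,0],[0,0,0.1,0,0,0],[0,0,0.13,0,0,0],[0,0,0.148,0,0,0],[0,0,0.148,0,0,0],[0,0,0.148,0,0,0]]' -1 && python3 -m crank '[[0,0,0,0,0,0],[0,0,0,0,0,0],[0,0,0,0,0,0],[0,0,0,0,0,0],[0,0,0,0,0,0],[0,0,0,0,0,0],[0,0,0,0,0,0],[0,0,0,0,0,0],[0,0,0,0,0,0],[0,0,0,0,0,0]]' 1
```

```text
time_s: 4.0
eef_pos: [445.9, -324.7, 40.6]
orientation: [0.637, 0.771, 0.0, 0.0]
wrist_force: [-1.2, -0.7, -0.7]
grip_width: 85.3
gripper_force: 0.0
time_s: 5.0
eef_pos: [446.2, -325.9, 40.4]
orientation: [0.638, 0.77, 0.0, 0.001]
wrist_force: [-0.3, 0.7, 5.6]
grip_width: 22.0
gripper_force: 58.6
```

```bash
python3 -m crank '[[0,0,-0.02,0,0,0],[0,0,-0.05,0,0,0],[0,0,-0.1,0,0,0],[0,0,-0.15,0,0,0],[0,0,-0.18,0,0,0],[0,0,-0.18,0,0,0],[0,0,-0.18,0,0,0]]'
python3 - <<'E'
from h import *
o=telemetry.get_obs(); M=R.from_quat(o['orientation']).as_matrix(); print(o['eef_pos'],M.round(4).tolist())
t=o['eef_pos']; a=[]
for n,(x0,y0) in(('side',(220,170)),('top',(310,170))):
    f=optics.capture(n); cv2.imwrite(f'pics/{n}1.png',f)
    a.append(cv2.resize(f[y0:y0+150,x0:x0+100],None,fx=4,fy=4,interpolation=cv2.INTER_CUBIC))
    print(n,proj(n,t-[0,0,30]),[(m['confidence'],m['extent']) for m in spotter.masks_of(n,'cover')])
cv2.imwrite('pics/l.png',np.hstack(a))
E
```

```text
time_s: 5.7
eef_pos: [445.3, -325.5, 173.9]
orientation: [0.638, 0.77, -0.0, -0.0]
wrist_force: [-0.5, -0.0, -1.1]
grip_width: 22.0
gripper_force: 58.8
[ 445.28507177 -325.46569213  173.91036884] [[-0.1859, 0.9826, -0.0005], [0.9826, 0.1859, 0.0003], [0.0004, -0.0005, -1.0]]
side [336.5244977 267.3443274] [(0.91, [316.7, 256.9, 353.3, 283.1]), (0.83, [358.0, 325.7, 398.9, 357.5]), (0.63, [286.0, 317.6, 323.1, 353.6])]
top [362.44034858 217.98185953] [(0.76, [347.1, 204.2, 365.0, 235.8])]
```

View pics/l.png

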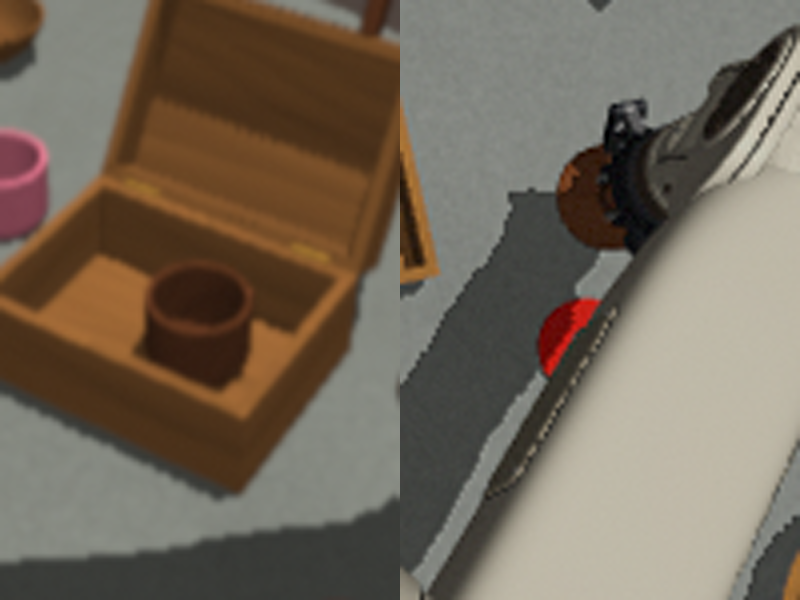

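The cover is in the grip (side view around (335,270)), level, and the pot at side (269,240) is undisturbed. Moving above the pot.

```bash
python3 -m crank '[[0.05,0.011,0,0,0,0],[0.1,0.022,0,0,0,0],[0.15,0.033,0,0,0,0],[0.2,0.045,0,0,0,0],[0.25,0.056,0,0,0,0],[0.28,0.063,0,0,0,0],[0.3044,0.068,0,0,0,0],[0.3044,0.068,0,0,0,0],[0.3044,0.068,0,0,0,0],[0.3044,0.068,0,0,0,0]]'
python3 - <<'E'
from h import *
o=telemetry.get_obs(); M=R.from_quat(o['orientation']).as_matrix(); t=o['eef_pos'];print(t,M[:,2])
a=np.linspace(0,6.28,90)
from scipy.optimize import minimize
for n in('side','top'):
    f=optics.capture(n); 
    ms=spotter.masks_of(n,'cover'); 
    x0,y0=(190,130) if n=='side' else (210,150)
    im=cv2.resize(f[y0:y0+150,x0:x0+100],None,fx=4,fy=4,interpolation=cv2.INTER_CUBIC)
    for r,dz in((43,-28.4),(43,-34.4),(30,-40.4)):
        P=[proj(n,t+[r*np.cos(b),r*np.sin(b),dz]) for b in a]
        cv2.polylines(im,[np.int32([(p-[x0,y0]+.5)*4 for p in P])],True,(255,255,0),1,cv2.LINE_AA)
        print(n,dz,np.min(P,0),np.max(P,0))
    pot=np.array([453.2,-91.8,72]); P=[proj(n,pot+[40*np.cos(b),40*np.sin(b),0]) for b in a]
    cv2.polylines(im,[np.int32([(p-[x0,y0]+.5)*4 for p in P])],True,(0,255,0),1,cv2.LINE_AA)
    print([(m['confidence'],m['extent']) for m in ms]); 
    if n=='side': s=im
    else: cv2.imwrite('pics/p.png',np.hstack([s,im]))
E
```

```text
time_s: 6.9
eef_pos: [453.1, -92.4, 174.1]
orientation: [0.638, 0.77, -0.0, -0.0]
wrist_force: [0.7, 0.0, -1.3]
grip_width: 22.3
gripper_force: 58.8
[453.07178742 -92.44231111 174.09891858] [-8.36207344e-04 -2.49010444e-04 -9.99999619e-01]
side -28.4 [253.16906186 214.62575039] [283.76871451 233.91089161]
side -34.4 [253.18696564 216.26130098] [283.69194763 235.59586615]
side -40.4 [257.7940287  220.65816084] [279.00704523 234.17381667]
[(0.83, [286.6, 316.5, 321.2, 349.9]), (0.82, [253.3, 217.0, 280.1, 235.0]), (0.8, [357.6, 324.9, 400.1, 357.1])]
top -28.4 [275.63702552 202.41231283] [302.69994797 229.41712202]
top -34.4 [275.53774394 202.6253517 ] [302.47656531 229.50763853]
top -40.4 [279.49401265 206.85421341] [298.2031732  225.52443157]
[(0.63, [277.1, 210.7, 283.9, 222.1]), (0.6, [380.5, 216.7, 405.7, 236.8])]
```

View pics/p.png

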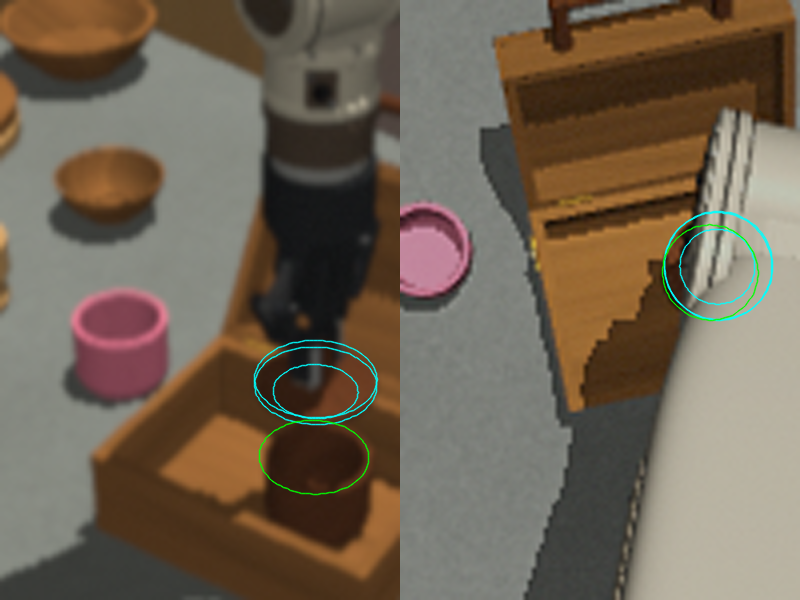

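The cover sits in line with the tool in the side view, and the pot rim agrees with the estimate within a pixel or so. Descending to just above the mouth, then slowly.

```bash
python3 -m crank '[[0.0007,0,0.03,0,0,0],[0.0007,0,0.055,0,0,0],[0.0007,0,0.07,0,0,0],[0.0007,0,0.078,0,0,0],[0.0007,0,0.078,0,0,0],[0.0007,0,0.078,0,0,0]]' && python3 -m crank '[[0,0,0.002,0,0,0],[0,0,0.004,0,0,0],[0,0,0.006,0,0,0],[0,0,0.006,0,0,0]]' && python3 -m crank '[[0,0,0.001,0,0,0],[0,0,0.002,0,0,0],[0,0,0.003,0,0,0],[0,0,0.003,0,0,0]]'
```

```text
time_s: 7.7
eef_pos: [453.6, -91.5, 116.6]
orientation: [0.638, 0.77, 0.0, 0.0]
wrist_force: [-0.2, 0.1, -1.1]
grip_width: 22.4
gripper_force: 58.9
time_s: 8.1
eef_pos: [453.1, -91.2, 111.5]
orientation: [0.638, 0.77, 0.0, -0.0]
wrist_force: [0.1, -0.6, -1.0]
grip_width: 22.2
gripper_force: 58.9
time_s: 8.5
eef_pos: [453.3, -91.3, 109.3]
orientation: [0.638, 0.77, 0.0, 0.0]
wrist_force: [0.1, 0.3, -0.3]
grip_width: 21.9
gripper_force: 58.9
```

```bash
python3 -m crank '[[0,0,0.001,0,0,0],[0,0,0.002,0,0,0],[0,0,0.003,0,0,0],[0,0,0.003,0,0,0],[0,0,0.003,0,0,0]]' && python3 -m crank '[[0,0,0.0005,0,0,0],[0,0,0.001,0,0,0],[0,0,0.001,0,0,0],[0,0,0.001,0,0,0]]'
```

```text
time_s: 9.0
eef_pos: [453.5, -91.4, 107.1]
orientation: [0.638, 0.77, 0.0, 0.0]
wrist_force: [0.7, -0.5, -1.0]
grip_width: 21.7
gripper_force: 58.9
time_s: 9.4
eef_pos: [453.5, -91.3, 106.5]
orientation: [0.638, 0.77, 0.0, 0.0]
wrist_force: [2.4, -0.7, 0.1]
grip_width: 22.2
gripper_force: 58.9
```

```bash
python3 -m crank '[[0,0,0.0005,0,0,0],[0,0,0.001,0,0,0],[0,0,0.001,0,0,0],[0,0,0.001,0,0,0]]'
```

```text
time_s: 9.8
eef_pos: [453.6, -91.4, 106.3]
orientation: [0.638, 0.77, 0.0, 0.001]
wrist_force: [0.1, -0.9, 5.5]
grip_width: 22.1
gripper_force: 59.3
```

Contact at the expected height. Releasing and rising straight up.

```bash
python3 -m crank '[[0,0,0,0,0,0],[0,0,0,0,0,0],[0,0,0,0,0,0],[0,0,0,0,0,0],[0,0,0,0,0,0]]' -0.3 && python3 -m crank '[[0,0,-0.02,0,0,0],[0,0,-0.06,0,0,0],[0,0,-0.12,0,0,0],[0,0,-0.18,0,0,0],[0,0,-0.24,0,0,0],[0,0,-0.3,0,0,0],[0,0,-0.3,0,0,0]]' && python3 -m crank '[[-0.06,0,0,0,0,0],[-0.12,0,0,0,0,0],[-0.18,0,0,0,0,0],[-0.24,0,0,0,0,0],[-0.24,0,0,0,0,0],[-0.24,0,0,0,0,0]]'
python3 - <<'E'
from h import *
o=telemetry.get_obs(); t=o['eef_pos']; print(t)
a=np.linspace(0,6.28,90); s=[]
c=np.array([453.4,-91.4,66])
for n,(x0,y0) in(('side',(220,170)),('top',(230,150))):
    f=optics.capture(n); print([(m['confidence'],m['extent']) for m in spotter.masks_of(n,'cover')])
    im=cv2.resize(f[y0:y0+130,x0:x0+90],None,fx=4,fy=4,interpolation=cv2.INTER_CUBIC)
    for r,z in((43,12),(12,40)):
        P=[proj(n,c+[r*np.cos(b),r*np.sin(b),z]) for b in a]
        cv2.polylines(im,[np.int32([(p-[x0,y0]+.5)*4 for p in P])],True,(255,255,0),1,cv2.LINE_AA)
    s.append(im)
cv2.imwrite('pics/s.png',np.hstack(s))
E
```

```text
time_s: 10.3
eef_pos: [452.9, -91.2, 105.3]
orientation: [0.638, 0.77, -0.0, -0.0]
wrist_force: [-0.3, -0.4, 0.2]
grip_width: 55.5
gripper_force: 0.0
time_s: 11.0
eef_pos: [455.8, -91.8, 337.2]
orientation: [0.638, 0.77, 0.003, 0.006]
wrist_force: [-0.5, -0.4, -0.1]
grip_width: 55.6
gripper_force: 0.0
time_s: 11.6
eef_pos: [486.1, -268.8, 328.9]
orientation: [0.639, 0.769, -0.0, -0.002]
wrist_force: [0.2, 0.3, -0.3]
grip_width: 55.3
gripper_force: 0.0
[ 486.13917101 -268.79415543  328.91122356]
[(0.86, [252.6, 234.2, 279.5, 253.8]), (0.82, [360.2, 326.1, 398.2, 358.6])]
[(0.65, [277.1, 205.0, 304.8, 231.7]), (0.18, [233.6, 139.2, 311.4, 202.2])]
```

View pics/s.png

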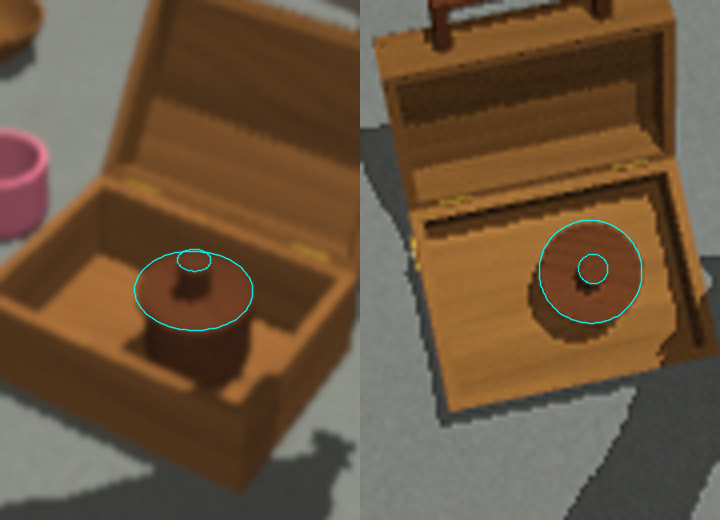

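The cover outline matches the seated, level model in both views, and it stands released on the pot. Now above the bar, with the fingers at about 40 mm.

```bash
python3 -m crank '[[0.045,0.046,0,0,0,0],[0.09,0.093,0,0,0,0],[0.135,0.139,0,0,0,0],[0.18,0.186,0,0,0,0],[0.225,0.232,0,0,0,0],[0.2708,0.2788,0,0,0,0],[0.2708,0.2788,0,0,0,0],[0.2708,0.2788,0,0,0,0],[0.2708,0.2788,0,0,0,0],[0.2708,0.2788,0,0,0,0]]' 0.05
python3 - <<'E'
from h import *
o=telemetry.get_obs(); t=o['eef_pos']; M=R.from_quat(o['orientation']).as_matrix(); print(t,M.round(4).tolist(),o['qpos'])
print(M.T@(np.array([653.8,-30.4,257])-t)/750)
f=optics.capture('side'); f=cv2.circle(f,np.int32(proj('side',[653.8,-30.4,249.2])),1,(0,255,0),-1)
cv2.imwrite('pics/b.png',cv2.resize(f[90:240,210:360],None,fx=4,fy=4,interpolation=cv2.INTER_CUBIC))
E
```

```text
time_s: 12.8
eef_pos: [653.6, -30.7, 331.6]
orientation: [0.638, 0.77, 0.0, 0.0]
wrist_force: [-0.2, -1.1, -0.1]
grip_width: 40.5
gripper_force: 0.0
[653.59555325 -30.65789368 331.56936168] [[-0.1847, 0.9828, 0.001], [0.9828, 0.1847, -0.0003], [-0.0005, 0.0009, -1.0]] [-4.67731129e-02  5.71704930e-01  7.02331658e-01  1.70042410e+00
 -2.30235119e-04  1.33824815e+00]
[0.00033276 0.00024005 0.09942594]
```

View pics/b.png

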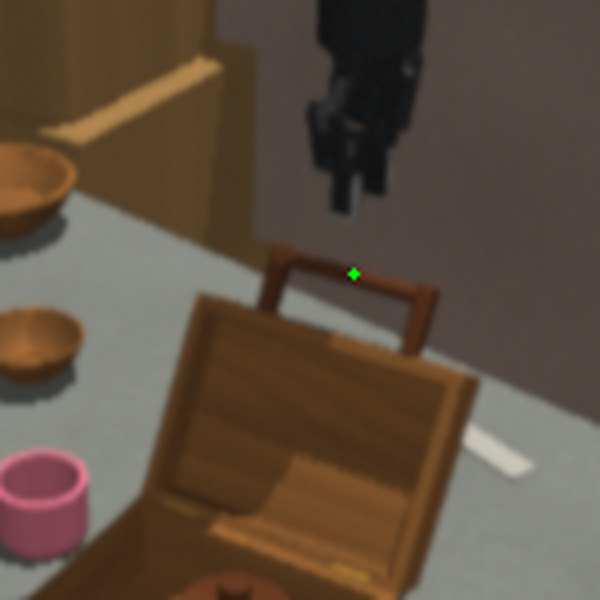

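The bar point (green, crop (353,273)) lies on the bar's middle, right beneath the fingers. Lowering over it and closing to a loose cage.

```bash
python3 -m crank '[[0,0,0.03,0,0,0],[0,0,0.06,0,0,0],[0,0,0.085,0,0,0],[0,0,0.0995,0,0,0],[0,0,0.0995,0,0,0],[0,0,0.0995,0,0,0]]' 0.05 && python3 -m crank '[[0,0,0,0,0,0],[0,0,0,0,0,0],[0,0,0,0,0,0],[0,0,0,0,0,0]]' 0.6
python3 - <<'E'
from h import *
o=telemetry.get_obs(); M=R.from_quat(o['orientation']).as_matrix();t=o['eef_pos']
print(t,M.round(4).tolist(),o['qpos'])
psi=.186; 
def b(q): v=(-215+22.5j)*np.exp(-1j*(2.1-q)); return np.array([np.cos(psi)*v.real,np.sin(psi)*v.real,v.imag])
for q in np.linspace(0,.84,15): print((M.T@(b(q)-b(0))/750).round(4).tolist())
E
```

```text
time_s: 13.45
eef_pos: [654.4, -30.3, 256.9]
orientation: [0.638, 0.77, 0.0, 0.0]
wrist_force: [-0.3, 0.0, -0.9]
grip_width: 40.6
gripper_force: 0.0
time_s: 13.85
eef_pos: [654.5, -29.6, 256.4]
orientation: [0.638, 0.77, 0.0, 0.0]
wrist_force: [0.4, 0.6, 0.2]
grip_width: 16.9
gripper_force: 0.0
[654.50128963 -29.58940578 256.38032544] [[-0.1862, 0.9825, 0.0008], [0.9825, 0.1862, -0.0], [-0.0002, 0.0008, -1.0]] [-4.51773509e-02  5.64251459e-01  4.97172679e-01  1.50292086e+00
 -2.26574606e-06  1.33835437e+00]
[0.0, 0.0, 0.0]
[0.0, -0.0142, -0.0098]
[0.0, -0.029, -0.0188]
[0.0001, -0.0443, -0.0268]
[0.0001, -0.0601, -0.0339]
[0.0001, -0.0762, -0.0401]
[0.0001, -0.0927, -0.0453]
[0.0001, -0.1095, -0.0495]
[0.0002, -0.1265, -0.0526]
[0.0002, -0.1437, -0.0548]
[0.0002, -0.1609, -0.0559]
[0.0002, -0.1782, -0.056]
[0.0002, -0.1955, -0.055]
[0.0003, -0.2127, -0.053]
[0.0003, -0.2297, -0.05]
```

```bash
python3 -m crank '[[0,-0.007,-0.005,0,0,0],[0,-0.0142,-0.0098,0,0,0],[0,-0.029,-0.0188,0,0,0],[0,-0.0443,-0.0268,0,0,0],[0,-0.0601,-0.0339,0,0,0],[0,-0.0762,-0.0401,0,0,0],[0,-0.0927,-0.0453,0,0,0],[0,-0.1095,-0.0495,0,0,0],[0,-0.1265,-0.0526,0,0,0],[0,-0.1437,-0.0548,0,0,0],[0,-0.1609,-0.0559,0,0,0],[0,-0.1782,-0.056,0,0,0],[0,-0.19,-0.0554,0,0,0],[0,-0.20,-0.0545,0,0,0],[0,-0.209,-0.0535,0,0,0],[0,-0.217,-0.0524,0,0,0],[0,-0.224,-0.0511,0,0,0],[0,-0.2297,-0.05,0,0,0],[0,-0.2297,-0.05,0,0,0],[0,-0.2297,-0.05,0,0,0]]' && python3 -m crank '[[0,0,0,0,0,0],[0,0,0,0,0,0],[0,0,0,0,0,0],[0,0,0,0,0,0],[0,0,0,0,0,0],[0,0,0,0,0,0],[0,0,0,0,0,0],[0,0,0,0,0,0],[0,0,0,0,0,0],[0,0,0,0,0,0]]' 1
python3 - <<'E'
from h import *
t=telemetry.get_obs()['eef_pos']; hinge=np.array([528.1,-54.1,75]);psi=.186
d=t-[0,0,7.5]-hinge; h=d[0]*np.cos(psi)+d[1]*np.sin(psi); print(t,h,d[2],'q',2.1-(np.arctan2(d[2],h)*-1+np.pi-np.arctan2(22.5,215)))
a=[]
for n,(x0,y0) in(('side',(215,110)),('top',(220,120))):
    f=optics.capture(n); print([(m['confidence'],m['extent']) for m in spotter.masks_of(n,'cover')])
    a.append(cv2.resize(f[y0:y0+150,x0:x0+100],None,fx=4,fy=4,interpolation=cv2.INTER_CUBIC))
cv2.imwrite('pics/e.png',np.hstack(a))
E
```

```text
time_s: 15.85
eef_pos: [485.1, -61.7, 293.4]
orientation: [0.638, 0.77, 0.0, -0.0]
wrist_force: [1.0, 0.7, -0.8]
grip_width: 17.0
gripper_force: 0.0
time_s: 16.85
eef_pos: [485.1, -61.7, 293.6]
orientation: [0.638, 0.77, 0.0, 0.0]
wrist_force: [-0.3, 0.7, 3.1]
grip_width: 11.5
gripper_force: 58.6
[485.06716051 -61.70754734 293.55408806] -43.69746001029317 211.05408806354313 q 0.8376345535808987
[(0.97, [251.8, 228.2, 278.2, 252.0]), (0.94, [284.9, 317.7, 322.4, 355.3]), (0.83, [359.4, 327.0, 396.1, 357.8])]
[(0.83, [384.1, 219.5, 409.1, 236.3]), (0.83, [344.9, 249.7, 368.3, 272.4])]
```

View pics/e.png

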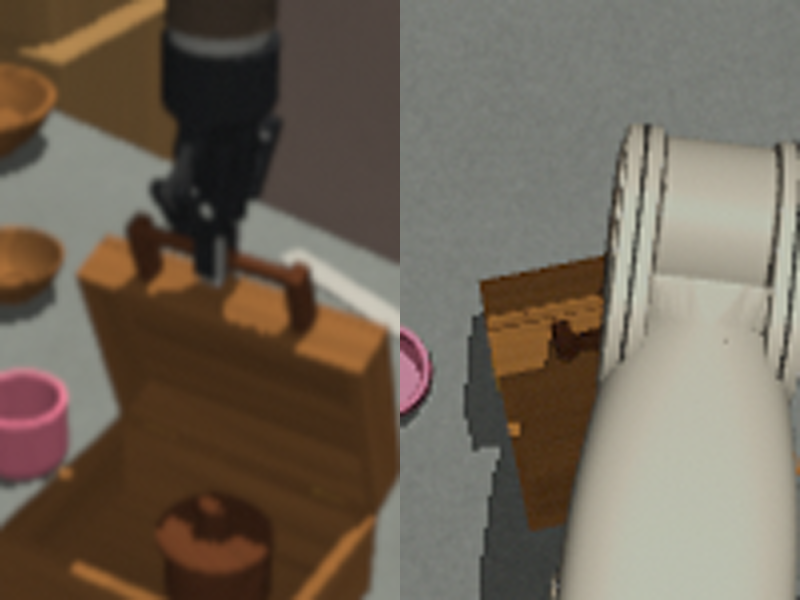

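The bar is clamped (side crop (210,255)) at a lid angle of about 0.838, and the cover is still on the pot (crop (212,535)). Handing in.

```bash
python3 -c "
from plant import arm
print(arm.finish_job())"
```

```text
the job is handed in; nothing more can be done
None
```

The cover is seated and released on the pot, the gripper is holding the lid's bar at about 0.84 rad (its balance point), and the job is handed in; the hand-in call gave no verdict.

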